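Pack and close the specimen carrier

TASK

Get the red specimen carrier ready for the courier: stand the rack of blood tubes upright on the carrier's floor, then put the loose pale blue lid on so that it sits fully down on the rim, level and square with the box. Set both down gently without dropping them, keep the tubes upright all the way, and leave the other things on the counter where they are.

Things in the scene. Friction and masses are not known exactly. Their poses are not given: they have to be found in the camera images.
- carrier: Insulated open-topped box, fixed to the counter: red ribbed shell 170 (x) x 200 (y) mm, pale blue liner and rim flange (176 x 206 mm). Origin: centre of its underside; z up, y along its long side. Flat rim 160 mm above the origin, inner floor 15 mm above it. White bail folded down on its -x side (fixed), reaching 106 mm in -x and 116 mm in +-y, below 138 mm. Carrier, rack and lid may swap places.
- carrier_mouth (a point): Centre of the carrier's opening at rim height, 160 mm above the carrier's origin; axes as the carrier's. The opening is 134 (x) x 164 (y) mm, straight-walled down to the floor 145 mm below.
- rack: Loose orange rack with 12 red blood tubes, pink and lavender caps (fixed in it). Base 86 (x) x 130 (y) mm, 126 mm high, 0.28 kg, cap tops 85 mm up. Origin: centre of its underside, z up, y along its long side; starts upright. Fits the carrier with its y along the carrier's y, 24 mm free in x and 17 mm in y each side; its top is then 9 mm below the seated lid. A half turn makes no difference.
- rack_handle (a point): Grip point in the middle of the rack's handle bar, 115 mm above the rack's underside, axes as the rack's. The bar bridges the rack's middle along x: 86 mm long, 14 mm wide (y), from 108 to 126 mm high. Grip it across y; both sides are free above the caps.
- lid: Loose pale blue lid with a white grip bar, 0.32 kg, starts right way up on the counter. Origin: centre of its plug's underside; z up, y along its long side. Plug 128 (x) x 158 (y) x 10 mm, 3 mm play all round in the opening; above it the plate 176 x 206 mm, from 10 to 30 mm. Seated, the plate lies on the rim and the origin is 150 mm above the carrier's. A half turn makes no difference.
- lid_grip (a point): Grip point in the middle of the lid's raised white grip bar, 56 mm above the lid's origin, axes as the lid's. The bar runs along y: 110 mm long, 20 mm wide (x), from 44 to 66 mm above the lid's origin, on two feet. Grip it across x.
- scanner: Bystander: grey and black hand-held barcode scanner lying on its side, about 160 x 75 x 34 mm. Leave alone.
- wipes: Bystander: white and teal canister of disinfecting wipes, diameter 87 mm, 152 mm high, origin at the centre of its underside. Leave alone.
- mouse: Bystander: black computer mouse 105 x 60 x 34 mm on a blue mat. Leave alone.

How it is judged:
On the way:
1. the rack stands upright on the carrier's floor, let go (z of rack in the frame of carrier between 0.011 and 0.019 m and x of rack in the frame of carrier between -0.03 and 0.03 m and y of rack in the frame of carrier between -0.03 and 0.03 m and angle between rack's own z axis and vertical below 0.06 rad and contact force between the fingers and rack below 0.1 N), for 0.2 s.
At the end, for the whole second after the job is handed in: Rack upright (0.06 rad) on the carrier's floor (4 mm), within 30 mm of its centre in x and y; lid seated: plate on the rim within 3 mm, centred within 6 mm, level within 0.02 rad, square with the carrier within 0.06 rad (either way round); both at rest (z of rack in the frame of carrier between 0.011 and 0.019 m and x of rack in the frame of carrier between -0.03 and 0.03 m and y of rack in the frame of carrier between -0.03 and 0.03 m and angle between rack's own z axis and vertical below 0.06 rad and z of lid in the frame of carrier between 0.147 and 0.153 m and horizontal distance between lid and carrier below 0.006 m and angle between lid's own z axis and vertical below 0.02 rad and angle between the y axis of lid and the y axis of carrier, either way round below 0.06 rad and linear speed of each of lid, rack below 0.01 m/s); the robot touches nothing.
It fails at once if the rack of tubes tilts more than 0.4 rad (angle between rack's own z axis and vertical above 0.4 rad).
It fails at once if the rack is dropped or thrown (faster than 0.6 m/s while the fingers do not hold it, a fall of about 18 mm) (linear speed of rack above 0.6 m/s and contact force between the fingers and rack below 0.1 N).
It fails at once if the lid is dropped or thrown (faster than 0.6 m/s while the fingers do not hold it, a fall of about 18 mm) (linear speed of lid above 0.6 m/s and contact force between the fingers and lid below 0.1 N).
It fails at once if the scanner, the wipes canister or the mouse is moved more than 30 mm (distance of any of scanner, wipes, mouse from where it was at the start of the episode above 0.03 m).
It also fails if it takes over 72 s, if anything falls off the work surface, if the arm or the gripper's body presses on something with over 40 N, if the wrist force passes 120 N, or if a joint passes its speed limit or range.

ROBOT

A 6-joint arm with a two-finger parallel gripper is mounted at the origin on the work surface. World frame = base frame: x ahead of the robot, y to its left, z up, the work surface at z = 0. Lengths are in m, angles in rad, forces in N, time in s.
With the tool pointing down it reaches from about 0.3 to 0.775 m from the base axis. Payload 14.6 kg.
Tool frame: the origin (TCP) lies between the finger pads; the fingertips stand ctrl.tip_extent ahead of it and the grasp point (between the pads) lies 3 mm ahead of it (ctrl.tip_extent is the distance from the TCP to the fingertips, in m); z points along the fingers, y is the line along which they close (so a half turn about z gives the same grasp; the last joint's range is limited). The gripper opens to 94 mm and grips with 3 to 60 N. Pads are 16 mm wide; open, the fingers measure 119 mm over their backs; the gripper's body (75 mm by 177 mm) begins 78 mm behind the grasp point.
Start: joints at [-1.379, 0.3, 1.521, -0, 1.321, -0.067], TCP at [0.141, -0.532, 0.227] pointing down, gripper open.
Joint ranges: [-3.03, 3.03], [-0.79, 2.21], [0.23, 2.52], [-1.04, 4.18], [0, 3.07], [-2.55, 2.55]. Speed limits (rad/s): [2.22, 2.22, 2.57, 3.14, 3.14, 3.14].

INTERFACE

Orientations are given as [roll, pitch, yaw] about the fixed x, y, z axes, in that order (R = Rz(yaw) Ry(pitch) Rx(roll)).
In Python, from station import ctrl, eyes, get_obs gives the robot as it stands (ctrl), with the cameras (eyes) and the readings as plain functions.
- The arm moves only by the shell command python3 shift.py 'ROWS' [OPENING] [FORCE]. ROWS is a JSON list of rows, 1 to 10 of them, each of 6 numbers: dx, dy, dz in m, then a rotation vector rx, ry, rz in rad; each row shifts and turns the commanded pose from where the row before left it, along the tool's axes as they then stand; what a row does not reach is not made up. A row lasts 1/10 s, in which the tool goes at most 0.05 m and 0.15 rad, less where a joint would pass 70% of its speed; a pose out of reach is approached as far as the arm can. OPENING is the finger opening in m, set as the command begins (- or left out keeps the last). The fingers move at their own pace and stop on an object; FORCE is the grip in N (left out, the last holds). Time passes only in rows, so rows that do not move let the fingers close. It prints the time, the measured TCP pose, the force, the opening and the grip force at its end.
- get_obs(): the state, without advancing time (a new reading comes with each control period).
- eyes.camera(name): name is "scene" or "top" or "wrist"; returns a dict with "pixels" (480x640x3 uint8, blue, green, red), "fx", "fy", "cx", "cy" (pixels), "extrinsics" (4x4, takes a point from camera to world coordinates). Camera axes: x right, y up, looking along -z (the intrinsics and any distortion apply to the point x, -y, -z); pixel columns grow to the right and rows downward; lengths in m; the calibration is good to about 2 mm. A picture is of the moment at which its call begins. There is no depth.
- ctrl.hand_in(): hands the job in; it is judged then, once.
The state is a dict: "time_s": time; "qpos": joint angles; "joint_vel": joint speeds; "tau": joint torques, N m; "ee_pos": TCP position; "eef_rot": TCP orientation; "force": force on the tool from outside, world axes, zero at the start; "moment": the same for the moment, N m; "grip_width": finger opening in m; "grip_force": force on a finger pad.
Only numpy, scipy, OpenCV 4.12 (cv2) and the standard library are available. Lean on these libraries where they do the work, as an engineer would, in place of code of your own. Each camera call takes 0.05 s, during which the arm holds its last target. There are 200 camera calls.

## Working session

There is one attempt and no reset: what is moved stays moved. The work goes in short steps, Python scripts to look and compute and a shell command to move; the robot and the scene stay as the last step left them, time stands still between calls to the robot, and variables do not carry over. Pictures are saved under pics/ and viewed, at most 10 in all, crops included, and the job is handed in when it is done.

```bash
ls; mkdir -p pics
python3 - <<'E'
from station import ctrl, eyes, get_obs
import cv2,numpy as np
for n in("top","scene"):
    c=eyes.camera(n);cv2.imwrite(f"pics/{n}0.png",c["pixels"])
    print(n,c["fx"],c["fy"],c["cx"],c["cy"],{k:v for k,v in c.items() if k not in("pixels",)}.keys());print(np.round(c["extrinsics"],4).tolist())
o=get_obs();print(o["ee_pos"],o["eef_rot"],o["time_s"],ctrl.tip_extent)
E
```

```text
pics
shift.py
station.py
top 517.956149926864 517.956149926864 326.0903589522029 239.7607086071287 dict_keys(['fx', 'fy', 'cx', 'cy', 'extrinsics'])
[[-0.0155, 0.9892, -0.1458, 0.4577], [-0.9999, -0.0142, 0.0095, 0.0297], [0.0073, 0.1459, 0.9893, 1.1738], [0.0, 0.0, 0.0, 1.0]]
scene 539.0908829537583 539.0908829537583 315.66696683934526 248.36288964770463 dict_keys(['fx', 'fy', 'cx', 'cy', 'extrinsics'])
[[-0.7466, -0.4329, 0.5052, 1.121], [0.6649, -0.4584, 0.5898, 0.6225], [-0.0237, 0.7762, 0.63, 0.7579], [0.0, 0.0, 0.0, 1.0]]
[ 0.14070719 -0.53147574  0.22694497] [-3.14055065e+00 -7.57534407e-05  2.58774663e-01] 0.1 0.022
```

View pics/top0.png

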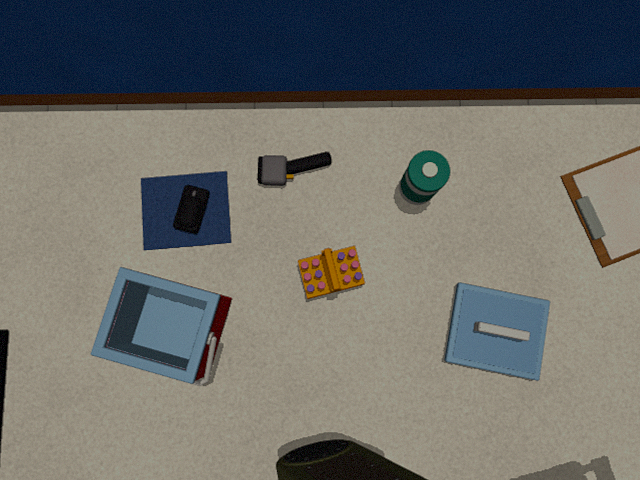

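View pics/scene0.png

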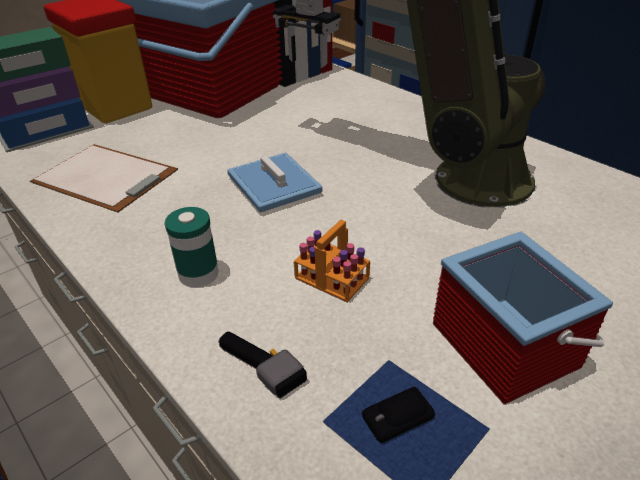

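Run:
```python
import cv2,numpy as np
a=cv2.imread("pics/top0.png")
r=lambda x,y,w,h,s:cv2.convertScaleAbs(cv2.resize(a[y:y+h,x:x+w],None,fx=s,fy=s,interpolation=cv2.INTER_CUBIC),alpha=1.5)
cv2.imwrite("pics/c1.png",r(80,260,160,130,4.5))
cv2.imwrite("pics/c2.png",np.hstack([r(290,235,80,105,4),r(440,280,115,105,4)]))
```

```text
(no output)
```

View pics/c1.png

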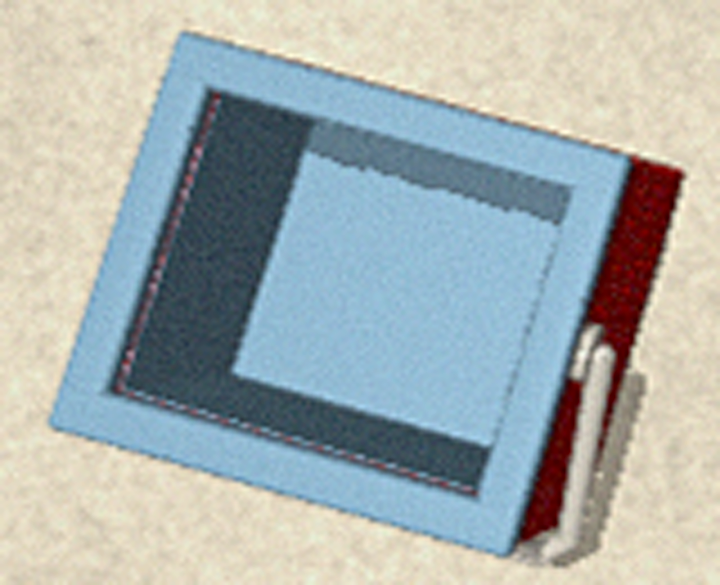

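View pics/c2.png

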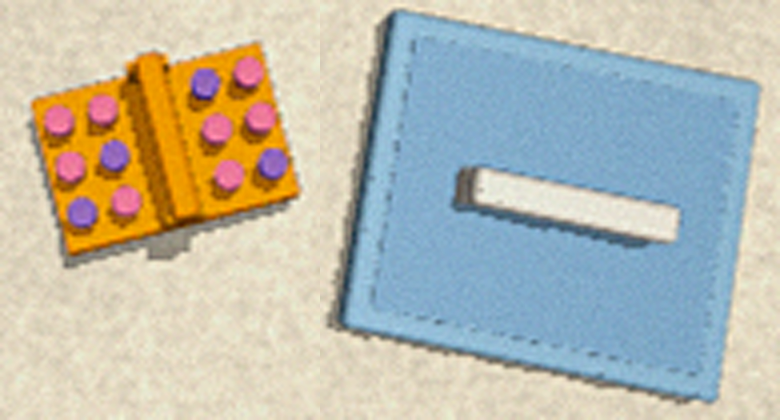

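The pictures show the carrier left (rim corners read in c1), the rack in the middle with its bar nearly along world x, and the lid at right.

```bash
cat > h.py <<'E'
import numpy as np
def proj(c,uv,z):
    uv=np.atleast_2d(np.array(uv,float));E=c["extrinsics"]
    d=np.c_[(uv[:,0]-c["cx"])/c["fx"],-(uv[:,1]-c["cy"])/c["fy"],-np.ones(len(uv))]@E[:3,:3].T
    return E[:3,3]+d*((z-E[2,3])/d[:,2])[:,None]
def fit(w,m): # 2D rigid model->world
    w=w[:,:2];m=np.array(m,float);a,b=w.mean(0),m.mean(0)
    p=w-a;q=m-b;th=np.arctan2((q[:,0]*p[:,1]-q[:,1]*p[:,0]).sum(),(q*p).sum())
    R=np.array([[np.cos(th),-np.sin(th)],[np.sin(th),np.cos(th)]])
    return a-R@b,th,np.linalg.norm(p-q@R.T,axis=1).max()
def rect(lx,ly): # image order TL,TR,BR,BL
    return [[lx/2,ly/2],[lx/2,-ly/2],[-lx/2,-ly/2],[-lx/2,ly/2]]
E
python3 - <<'E'
from h import *
from station import ctrl, eyes, get_obs
c=eyes.camera("top")
A=lambda p,x,y,s:np.array(p)/s+[x,y]-.5*(1-1/s)
def P(n,t):print(n,np.round(t[0],4),"yaw",round(t[1],4),"res",round(t[2],4))
P("carrier outer",fit(proj(c,A([(181,32),(630,157),(512,556),(51,427)],80,260,4.5),.16),rect(.176,.206)))
P("carrier inner",fit(proj(c,A([(213,92),(573,186),(478,495),(115,390)],80,260,4.5),.16),rect(.134,.164)))
P("lid plate",fit(proj(c,A([(398,10),(760,88),(718,402),(342,325)],360,280,4),.03),rect(.176,.206)))
P("lid bar",fit(proj(c,A([(478,168),(680,205),(677,242),(474,204)],360,280,4),.066),rect(.02,.11)))
P("rack bar",fit(proj(c,A([(140,57),(163,54),(200,212),(177,222)],290,235,4),.126),rect(.086,.014)))
w=proj(c,A([(59,121),(103,110),(70,166),(114,156),(82,213),(126,201),(205,84),(249,71),(217,129),(260,118),(229,177),(272,164)],290,235,4),.085)
print("caps",w.mean(0),"yaw",np.arctan2(*(w[[0,1,6,7]].mean(0)-w[[4,5,10,11]].mean(0))[1::-1]))
o=get_obs();print(o["force"],o["qpos"])
E
cat >> h.py <<'E'
def to(o,x,y,z,yaw):
    d=(yaw-o["eef_rot"][2]+np.pi/2)%np.pi-np.pi/2
    f=lambda a:np.round([np.cos(a)*(x-o["ee_pos"][0])+np.sin(a)*(y-o["ee_pos"][1]),np.sin(a)*(x-o["ee_pos"][0])-np.cos(a)*(y-o["ee_pos"][1]),o["ee_pos"][2]-z],4)
    print("rz",round(-d,4),"first-move d",f(o["eef_rot"][2]),"after-turn d",f(yaw if abs((yaw-o["eef_rot"][2]-d+.1)%(2*np.pi))<.3 else yaw+np.pi),"rot",np.round(o["eef_rot"],4),"t",o["time_s"])
E
R='[0.0383,-0.0298,0,0,0,0]'
python3 shift.py '[[0.0383,-0.0298,0,0,0,0],[0.0383,-0.0298,0,0,0,0],[0.0383,-0.0298,0,0,0,0],[0.0383,-0.0298,0,0,0,0],[0.0383,-0.0298,0,0,0,0],[0.0383,-0.0298,0,0,0,0],[0.0383,-0.0298,0,0,0,0]]' 0.094 30
python3 shift.py '[[0.0383,-0.0298,0,0,0,0],[0.0383,-0.0298,0,0,0,0],[0.0383,-0.0298,0,0,0,0],[0.0383,-0.0298,0,0,0,0],[0.0383,-0.0298,0,0,0,0],[0.0383,-0.0298,0,0,0,0],[0.0383,-0.0298,0,0,0,0]]'
python3 shift.py '[[0,0,0,0,0,-0.15],[0,0,0,0,0,-0.15],[0,0,0,0,0,-0.15],[0,0,0,0,0,-0.15],[0,0,0,0,0,-0.15],[0,0,0,0,0,-0.15],[0,0,0,0,0,-0.15],[0,0,0,0,0,-0.15],[0,0,0,0,0,-0.15],[0,0,0,0,0,-0.15]]'
python3 shift.py '[[0,0,0,0,0,-0.15],[0,0,0,0,0,-0.15],[0,0,0,0,0,-0.15],[0,0,0,0,0,-0.15],[0,0,0,0,0,-0.15],[0,0,0,0,0,-0.15],[0,0,0,0,0,-0.15],[0,0,0,0,0,-0.15],[0,0,0,0,0,-0.15],[0,0,0,0,0,-0.15]]'
python3 - <<'E'
from h import *
from station import ctrl, eyes, get_obs
import cv2
c=eyes.camera("wrist");cv2.imwrite("pics/w1.png",c["pixels"])
o=get_obs();to(o,.553,.009,.118,.222+np.pi);print(o["ee_pos"],o["qpos"])
E
```

```text
time_s: 0.85
ee_pos: [0.3472, -0.2596, 0.2275]
eef_rot: [3.141, -0.0, 0.258]
force: [1.3, -0.2, 0.1]
grip_width: 0.0938
grip_force: 0.0
time_s: 1.55
ee_pos: [0.5532, 0.0108, 0.2273]
eef_rot: [3.142, 0.0, 0.259]
force: [-0.1, -1.2, -0.2]
grip_width: 0.094
grip_force: 0.0
time_s: 2.55
ee_pos: [0.5522, 0.0089, 0.2272]
eef_rot: [-3.141, -0.0, 1.765]
force: [0.8, -0.5, -0.2]
grip_width: 0.0938
grip_force: 0.0
time_s: 3.55
ee_pos: [0.5522, 0.0088, 0.2272]
eef_rot: [3.142, -0.001, -3.018]
force: [-0.4, 0.3, 0.1]
grip_width: 0.094
grip_force: 0.0
rz -0.0888 first-move d [-0.0008  0.      0.1092] after-turn d [-0.0008 -0.      0.1092] rot [ 3.1415e+00 -5.0000e-04 -3.0084e+00] t 3.6
[0.5522309  0.00885135 0.22720163] [-5.02766388e-02  3.05510793e-01  1.51429004e+00 -2.99314043e-05
  1.32228127e+00 -1.75429370e+00]
```

View pics/w1.png

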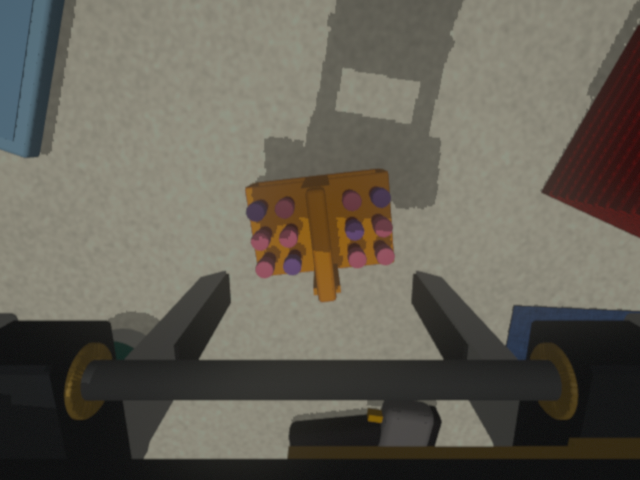

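The wrist view shows the rack between the fingers; bar top corners are near (307,190), (327,189), (337,298), (317,300).

Run:
```python
from h import *
from station import ctrl, eyes, get_obs
c=eyes.camera("wrist");o=get_obs()
w=proj(c,[(307,190),(327,189),(337,298),(317,300)],.126)
print(w.round(4));m=[(w[0]+w[1])/2,(w[2]+w[3])/2];d=m[1]-m[0]
print((m[0]+m[1])/2,np.hypot(*d[:2]),np.arctan2(d[1],d[0]))
```

```text
[[ 0.5122 -0.0071  0.126 ]
 [ 0.5097  0.0066  0.126 ]
 [ 0.5894  0.0252  0.126 ]
 [ 0.593   0.0105  0.126 ]]
[0.55107691 0.00878287 0.126     ] 0.08231991006262512 0.22225313167445046
```

```bash
python3 shift.py '[[0,0,0.02,0,0,-0.089],[0,0,0.025,0,0,0],[0,0,0.025,0,0,0],[0,0,0.02,0,0,0],[0,0,0.012,0,0,0],[0,0,0.007,0,0,0],[0,0,0,0,0,0],[0,0,0,0,0,0]]' 0.06 30
python3 shift.py '[[0,0,0,0,0,0],[0,0,0,0,0,0],[0,0,0,0,0,0],[0,0,0,0,0,0],[0,0,0,0,0,0],[0,0,0,0,0,0]]' 0 30
python3 shift.py '[[0,0,-0.005,0,0,0],[0,0,-0.015,0,0,0],[0,0,-0.025,0,0,0],[0,0,-0.035,0,0,0],[0,0,-0.035,0,0,0],[0,0,-0.035,0,0,0],[0,0,-0.035,0,0,0],[0,0,-0.025,0,0,0],[0,0,-0.015,0,0,0],[0,0,-0.005,0,0,0]]'
python3 - <<'E'
from h import *
from station import ctrl, eyes, get_obs
o=get_obs();to(o,.4477,.3503,.135,-.28+np.pi);print(o["ee_pos"],o["force"])
E
```

```text
time_s: 4.45
ee_pos: [0.5527, 0.0089, 0.1192]
eef_rot: [-3.141, 0.001, -2.936]
force: [0.1, -0.7, -0.6]
grip_width: 0.0601
grip_force: 0.0
time_s: 5.05
ee_pos: [0.5523, 0.0088, 0.1185]
eef_rot: [-3.142, -0.0, -2.935]
force: [-0.4, -0.2, -0.6]
grip_width: 0.0157
grip_force: 0.0
time_s: 6.05
ee_pos: [0.5524, 0.0088, 0.3501]
eef_rot: [-3.141, 0.002, -2.935]
force: [0.0, 0.2, -2.1]
grip_width: 0.0141
grip_force: 29.9
rz 0.4862 first-move d [0.0326 0.3557 0.2151] after-turn d [0.195  0.2992 0.2151] rot [-3.1410e+00  2.1000e-03 -2.9354e+00] t 6.05
[0.55241284 0.00884301 0.35013666] [ 0.04264726  0.18158671 -2.0664531 ]
```

```bash
python3 shift.py '[[0.0015,0.015,0,0,0,0],[0.003,0.03,0,0,0,0],[0.004,0.045,0,0,0,0],[0.004,0.045,0,0,0,0],[0.004,0.045,0,0,0,0],[0.004,0.045,0,0,0,0],[0.004,0.045,0,0,0,0],[0.004,0.045,0,0,0,0],[0.003,0.028,0,0,0,0],[0.001,0.013,0,0,0,0]]'
python3 shift.py '[[0,0,0,0,0,0.03],[0,0,0,0,0,0.06],[0,0,0,0,0,0.07],[0,0,0,0,0,0.07],[0,0,0,0,0,0.07],[0,0,0,0,0,0.07],[0,0,0,0,0,0.06],[0,0,0,0,0,0.04],[0,0,0,0,0,0.016],[0,0,0,0,0,0]]'
python3 - <<'E'
from h import *
from station import ctrl, eyes, get_obs
import cv2
c=eyes.camera("top");cv2.imwrite("pics/t2.png",c["pixels"])
c=eyes.camera("wrist");a=c["pixels"];cv2.imwrite("pics/w2.png",a)
o=get_obs();to(o,.4477,.3503,.135,-.28+np.pi);print(o["ee_pos"],o["force"],o["qpos"])
E
```

```text
time_s: 7.05
ee_pos: [0.4458, 0.3531, 0.347]
eef_rot: [-3.141, -0.002, -2.933]
force: [-1.0, -1.0, -2.6]
grip_width: 0.0136
grip_force: 29.9
time_s: 8.05
ee_pos: [0.4475, 0.3504, 0.348]
eef_rot: [-3.141, -0.0, 2.862]
force: [1.1, 0.3, -3.8]
grip_width: 0.0134
grip_force: 29.9
rz 0.001 first-move d [-2.000e-04 -2.000e-04  2.132e-01] after-turn d [-2.000e-04 -2.000e-04  2.132e-01] rot [-3.1413e+00 -2.0000e-04  2.8626e+00] t 8.15
[0.44759345 0.35052873 0.34818341] [ 0.27010638  0.51289975 -3.08014318] [ 5.99973643e-01  2.84782022e-01  1.26501854e+00 -4.61498021e-05
  1.59219839e+00 -6.91811417e-01]
```

View pics/w2.png

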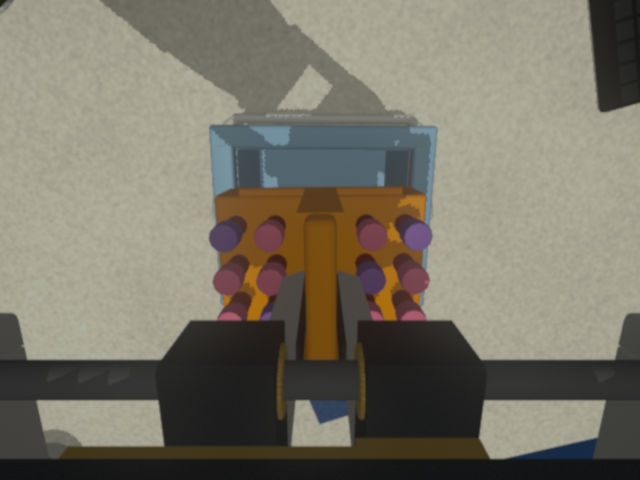

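The rack is square and centred over the mouth, so I lower it.

```bash
python3 shift.py '[[0,0,0.01,0,0,0],[0,0,0.02,0,0,0],[0,0,0.03,0,0,0],[0,0,0.03,0,0,0],[0,0,0.03,0,0,0],[0,0,0.03,0,0,0],[0,0,0.025,0,0,0],[0,0,0.015,0,0,0],[0,0,0.01,0,0,0],[0,0,0.005,0,0,0]]'
python3 shift.py '[[0,0,0.003,0,0,0],[0,0,0.002,0,0,0],[0,0,0.001,0,0,0],[0,0,0,0,0,0],[0,0,0,0,0,0]]'
```

```text
time_s: 9.15
ee_pos: [0.4474, 0.3504, 0.1424]
eef_rot: [-3.141, -0.001, 2.862]
force: [0.5, -0.3, -2.6]
grip_width: 0.0138
grip_force: 29.9
time_s: 9.65
ee_pos: [0.4477, 0.3507, 0.1378]
eef_rot: [3.141, 0.0, 2.862]
force: [0.1, 0.2, -2.4]
grip_width: 0.0135
grip_force: 29.9
```

```bash
python3 shift.py '[[0,0,0.001,0,0,0],[0,0,0.001,0,0,0],[0,0,0.001,0,0,0],[0,0,0,0,0,0],[0,0,0,0,0,0]]'
python3 shift.py '[[0,0,0.001,0,0,0],[0,0,0.0005,0,0,0],[0,0,0,0,0,0]]'
```

```text
time_s: 10.15
ee_pos: [0.4476, 0.3506, 0.1344]
eef_rot: [-3.142, -0.0, 2.862]
force: [0.2, 0.2, -2.8]
grip_width: 0.0138
grip_force: 29.9
time_s: 10.45
ee_pos: [0.4478, 0.3507, 0.1335]
eef_rot: [3.141, 0.0, 2.862]
force: [-1.2, -2.0, 4.5]
grip_width: 0.0139
grip_force: 29.9
```

```bash
python3 shift.py '[[0,0,0,0,0,0],[0,0,0,0,0,0],[0,0,0,0,0,0],[0,0,0,0,0,0],[0,0,0,0,0,0]]' 0.05
python3 shift.py '[[0,0,-0.01,0,0,0],[0,0,-0.02,0,0,0],[0,0,-0.03,0,0,0],[0,0,-0.04,0,0,0],[0,0,-0.04,0,0,0],[0,0,-0.04,0,0,0],[0,0,-0.03,0,0,0],[0,0,-0.02,0,0,0]]'
python3 - <<'E'
from h import *
from station import ctrl, eyes, get_obs
import cv2
c=eyes.camera("wrist");a=c["pixels"];cv2.imwrite("pics/w3.png",a)
o=get_obs();to(o,.4207,-.3535,.059,-.212+np.pi/2);print(o["ee_pos"])
E
```

```text
time_s: 10.95
ee_pos: [0.4476, 0.3507, 0.1329]
eef_rot: [-3.142, -0.0, 2.862]
force: [-0.7, -0.2, -0.3]
grip_width: 0.0481
grip_force: 0.0
time_s: 11.75
ee_pos: [0.4475, 0.3506, 0.3665]
eef_rot: [3.139, 0.002, 2.862]
force: [0.1, 1.2, -0.3]
grip_width: 0.05
grip_force: 0.0
rz 1.503 first-move d [-0.1684 -0.6844  0.3099] after-turn d [-0.6942  0.1217  0.3099] rot [3.1364 0.0042 2.8618] t 11.8
[0.4478032  0.35079272 0.36891312]
```

View pics/w3.png

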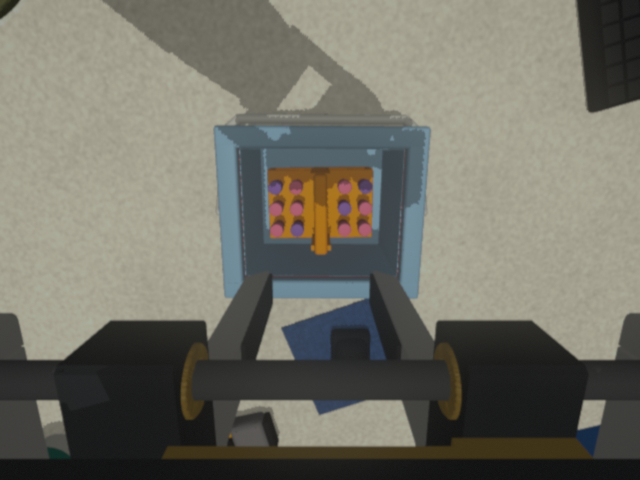

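The rack stands square in the carrier, with rim corners near (215,127), (430,127), (418,297), (224,298). I'll refine the mouth pose from a settled picture.

Run:
```python
from h import *
from station import ctrl, eyes, get_obs
import cv2
c=eyes.camera("wrist");c=eyes.camera("wrist");o=get_obs()
g=cv2.cvtColor(c["pixels"],6)
out=np.float32([(215,127),(430,127),(418,297),(224,298)]).reshape(-1,1,2)
for lab,s in(("outer",out),):
  r=cv2.cornerSubPix(g,s.copy(),(5,5),(-1,-1),(3,50,.01))
  for k,u in(("raw",s),("sub",r)):
    f=fit(proj(c,u.reshape(-1,2),.16),[[-.088,-.103],[-.088,.103],[.088,.103],[.088,-.103]])
    print(lab,k,u.reshape(-1,2).round(1).tolist(),f)
print(c["extrinsics"][:3,3],o["ee_pos"],o["eef_rot"])
cv2.imwrite("pics/w4.png",c["pixels"]); np.savez("w4.npz",**{k:np.array(c[k]) for k in c})
```

```text
outer raw [[215.0, 127.0], [430.0, 127.0], [418.0, 297.0], [224.0, 298.0]] (array([0.44735842, 0.35164165]), np.float64(-0.2816848191709124), np.float64(0.0033249666677139865))
outer sub [[213.60000610351562, 124.0999984741211], [428.8999938964844, 125.5], [418.0, 297.0], [224.0, 298.0]] (array([0.44626023, 0.35136907]), np.float64(-0.28069471203708996), np.float64(0.0024482591056704034))
[0.3771626  0.36928582 0.52306177] [0.44765391 0.35070033 0.36391292] [3.13994995e+00 1.36286752e-03 2.86182118e+00]
```

```bash
python3 shift.py '[[0,0,0,0,0,0.15],[0,0,0,0,0,0.15],[0,0,0,0,0,0.15],[0,0,0,0,0,0.15],[0,0,0,0,0,0.15],[0,0,0,0,0,0.15],[0,0,0,0,0,0.15],[0,0,0,0,0,0.15],[0,0,0,0,0,0.15],[0,0,0,0,0,0.15]]' 0.06
python3 shift.py '[[-0.046,0.008,0,0,0,0],[-0.046,0.008,0,0,0,0],[-0.046,0.008,0,0,0,0],[-0.046,0.008,0,0,0,0],[-0.046,0.008,0,0,0,0],[-0.046,0.008,0,0,0,0],[-0.046,0.008,0,0,0,0],[-0.046,0.008,0,0,0,0],[-0.046,0.008,0,0,0,0],[-0.046,0.008,0,0,0,0]]'
python3 shift.py '[[-0.046,0.008,0,0,0,0],[-0.046,0.008,0.01,0,0,0],[-0.046,0.008,0.01,0,0,0],[-0.046,0.008,0.01,0,0,0],[-0.046,0.008,0.01,0,0,0],[0,0,0.03,0,0,0],[0,0,0.03,0,0,0],[0,0,0,0,0,0],[0,0,0,0,0,0],[0,0,0,0,0,0]]'
python3 - <<'E'
from h import *
from station import ctrl, eyes, get_obs
import cv2
c=eyes.camera("wrist");cv2.imwrite("pics/w5.png",c["pixels"])
o=get_obs();to(o,.4207,-.3535,.059,-.212+np.pi/2);print(o["ee_pos"])
np.savez("w5.npz",**{k:np.array(c[k]) for k in c})
E
```

```text
time_s: 12.9
ee_pos: [0.4474, 0.3505, 0.3612]
eef_rot: [-3.14, 0.002, 1.356]
force: [0.7, 0.5, 0.5]
grip_width: 0.06
grip_force: 0.0
time_s: 13.9
ee_pos: [0.4296, -0.1177, 0.3616]
eef_rot: [-3.14, -0.0, 1.362]
force: [1.0, 0.1, 0.4]
grip_width: 0.0601
grip_force: 0.0
time_s: 14.9
ee_pos: [0.4222, -0.3493, 0.2645]
eef_rot: [3.14, 0.001, 1.362]
force: [0.5, -0.1, 0.9]
grip_width: 0.0601
grip_force: 0.0
rz 0.0034 first-move d [-0.0045 -0.0006  0.2055] after-turn d [-0.0045 -0.0006  0.2055] rot [3.1396e+00 1.2000e-03 1.3622e+00] t 14.95
[ 0.42224716 -0.34926736  0.26453823]
```

View pics/w5.png

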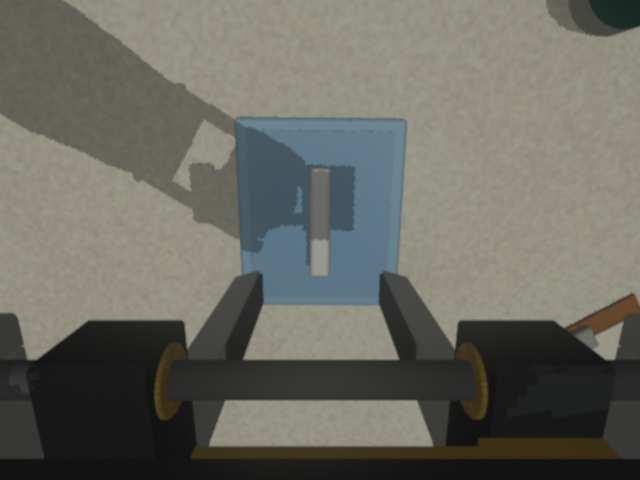

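The lid is square below the gripper, with bar-top corners near (310,169), (330,169), (328,276), (311,276).

Run:
```python
from h import *
from station import ctrl, eyes, get_obs
c=dict(np.load("w5.npz"))
print("bar",fit(proj(c,[(310,169),(330,169),(328,276),(311,276)],.066),[[-.01,.055],[.01,.055],[.01,-.055],[-.01,-.055]]))
print("plate",fit(proj(c,[(237,121),(405,121),(398,304),(244,304)],.03),[[-.088,.103],[.088,.103],[.088,-.103],[-.088,-.103]]))
o=get_obs();to(o,.4207,-.3535,.059,-.212+np.pi/2)
```

```text
bar (array([ 0.42000949, -0.35501309]), np.float64(-0.21334380723279908), np.float64(0.0020174043092700427))
plate (array([ 0.42114238, -0.35625041]), np.float64(-0.2083095128146258), np.float64(0.004692892780889886))
rz 0.0034 first-move d [-0.0045 -0.0006  0.2055] after-turn d [-0.0045 -0.0006  0.2055] rot [3.1396e+00 1.2000e-03 1.3622e+00] t 14.95
```

Run:
```python
from h import *
c=dict(np.load("w5.npz"));a=c["pixels"].mean(2)
print(a[162:180,314:327].mean(1).round().tolist(),a[268:284,314:326].mean(1).round().tolist())
for v in ((169,276),(171,276),(172,275)):
  w=proj(c,[(320,v[0]),(320,v[1])],.066);print(v,np.linalg.norm(w[0]-w[1]),w.mean(0))
c=dict(np.load("w4.npz"));a=c["pixels"].mean(2)
print(a[190:200,205:235].mean(0).round().tolist(),a[190:200,412:440].mean(0).round().tolist())
for u in ((219,426),):
  w=proj(c,[(u[0],195),(u[1],195)],.16);print(u,np.linalg.norm(w[0]-w[1]),w.mean(0))
```

```text
[117.0, 115.0, 107.0, 95.0, 84.0, 84.0, 99.0, 115.0, 121.0, 114.0, 106.0, 105.0, 105.0, 105.0, 105.0, 105.0, 105.0, 104.0] [148.0, 148.0, 148.0, 148.0, 148.0, 147.0, 143.0, 133.0, 118.0, 110.0, 112.0, 114.0, 114.0, 114.0, 114.0, 114.0]
(169, 276) 0.10710923228466873 [ 0.42025767 -0.35506571  0.066     ]
(171, 276) 0.10524735741142144 [ 0.42006476 -0.35597644  0.066     ]
(172, 275) 0.10323751298312245 [ 0.4200797  -0.35590589  0.066     ]
[157.0, 158.0, 159.0, 159.0, 160.0, 159.0, 158.0, 157.0, 157.0, 157.0, 151.0, 137.0, 126.0, 127.0, 133.0, 136.0, 137.0, 137.0, 137.0, 137.0, 137.0, 138.0, 138.0, 138.0, 139.0, 139.0, 139.0, 140.0, 140.0, 139.0] [99.0, 99.0, 99.0, 99.0, 99.0, 99.0, 102.0, 110.0, 122.0, 132.0, 135.0, 130.0, 127.0, 135.0, 150.0, 157.0, 158.0, 160.0, 160.0, 160.0, 160.0, 160.0, 159.0, 158.0, 159.0, 160.0, 161.0, 162.0]
(219, 426) 0.20325043137440954 [0.42618009 0.35853396 0.16      ]
```

```bash
python3 shift.py '[[-0.0055,-0.0006,0.02,0,0,0.003],[0,0,0.03,0,0,0],[0,0,0.03,0,0,0],[0,0,0.03,0,0,0],[0,0,0.03,0,0,0],[0,0,0.025,0,0,0],[0,0,0.02,0,0,0],[0,0,0.013,0,0,0],[0,0,0.007,0,0,0],[0,0,0,0,0,0]]'
python3 - <<'E'
from h import *
from station import ctrl, eyes, get_obs
o=get_obs();to(o,.4205,-.3546,.059,-.212+np.pi/2);print(o["ee_pos"],o["force"])
E
```

```text
time_s: 15.95
ee_pos: [0.4203, -0.3545, 0.058]
eef_rot: [3.142, -0.0, 1.359]
force: [-0.1, -0.7, 0.9]
grip_width: 0.0602
grip_force: 0.0
rz 0.0001 first-move d [-0.      0.0002 -0.001 ] after-turn d [-0.      0.0002 -0.001 ] rot [ 3.1416 -0.      1.3589] t 15.95
[ 0.42027101 -0.35453517  0.05801846] [-0.11509702 -0.71185657  0.8814694 ]
```

```bash
python3 shift.py '[[0,0,0,0,0,0],[0,0,0,0,0,0],[0,0,0,0,0,0],[0,0,0,0,0,0],[0,0,0,0,0,0],[0,0,0,0,0,0],[0,0,0,0,0,0],[0,0,0,0,0,0]]' 0 45
python3 shift.py '[[0,0,-0.005,0,0,0],[0,0,-0.015,0,0,0],[0,0,-0.03,0,0,0],[0,0,-0.035,0,0,0],[0,0,-0.035,0,0,0],[0,0,-0.035,0,0,0],[0,0,-0.035,0,0,0],[0,0,-0.02,0,0,0],[0,0,-0.01,0,0,0],[0,0,0,0,0,0]]'
python3 - <<'E'
from h import *
from station import ctrl, eyes, get_obs
o=get_obs();to(o,.4475,.351,.208,-.281+np.pi/2);print(o["ee_pos"],o["force"],o["moment"],o["grip_width"])
E
```

```text
time_s: 16.75
ee_pos: [0.4202, -0.3545, 0.0581]
eef_rot: [3.141, 0.0, 1.359]
force: [-0.3, 0.2, 2.4]
grip_width: 0.0199
grip_force: 45.0
time_s: 17.75
ee_pos: [0.4202, -0.3545, 0.2785]
eef_rot: [3.141, 0.0, 1.359]
force: [0.7, 0.5, -4.1]
grip_width: 0.0198
grip_force: 45.0
rz 0.069 first-move d [ 0.6955 -0.1217  0.0705] after-turn d [ 0.6854 -0.1694  0.0705] rot [3.1408e+00 5.0000e-04 1.3588e+00] t 17.75
[ 0.42017681 -0.35452773  0.27847729] [ 0.72689189  0.50608664 -4.062325  ] [-0.003115   -0.03861641 -0.00413313] 0.019777269944780313
```

```bash
python3 shift.py '[[0.01,-0.00175,0,0,0,0],[0.025,-0.0044,0,0,0,0],[0.04,-0.007,0,0,0,0],[0.04,-0.007,0,0,0,0],[0.04,-0.007,0,0,0,0],[0.04,-0.007,0,0,0,0],[0.04,-0.007,0,0,0,0],[0.04,-0.007,0,0,0,0],[0.04,-0.007,0,0,0,0],[0.04,-0.007,0,0,0,0]]'
python3 shift.py '[[0.04,-0.007,0,0,0,0],[0.04,-0.007,0,0,0,0],[0.04,-0.007,0,0,0,0],[0.04,-0.007,0,0,0,0],[0.04,-0.007,0,0,0,0],[0.04,-0.007,0,0,0,0],[0.04,-0.007,0,0,0.0,0],[0.035,-0.006,0,0,0,0],[0.02,-0.0035,0,0,0,0],[0.0055,-0.001,0,0,0,0]]'
python3 shift.py '[[0,0,0,0,0,0.02],[0,0,0,0,0,0.03],[0,0,0,0,0,0.019],[0,0,0,0,0,0],[0,0,0,0,0,0],[0,0,0,0,0,0]]'
python3 - <<'E'
from h import *
from station import ctrl, eyes, get_obs
import cv2
c=eyes.camera("wrist");cv2.imwrite("pics/w6.png",c["pixels"]);np.savez("w6.npz",**{k:np.array(c[k]) for k in c})
o=get_obs();to(o,.4475,.351,.208,-.281+np.pi/2);print(o["ee_pos"],o["force"],o["moment"],o["grip_width"])
E
```

```text
time_s: 18.75
ee_pos: [0.433, 0.0077, 0.2766]
eef_rot: [-3.139, 0.0, 1.359]
force: [0.3, -0.1, -2.8]
grip_width: 0.0197
grip_force: 45.0
time_s: 19.75
ee_pos: [0.4463, 0.3528, 0.2758]
eef_rot: [-3.139, 0.002, 1.361]
force: [-0.0, -0.2, -3.5]
grip_width: 0.0196
grip_force: 45.0
time_s: 20.35
ee_pos: [0.4476, 0.3508, 0.278]
eef_rot: [3.142, 0.0, 1.29]
force: [-0.7, -0.4, -3.6]
grip_width: 0.02
grip_force: 45.0
rz -0.0 first-move d [ 0.0001 -0.0001  0.07  ] after-turn d [ 0.0001 -0.0001  0.07  ] rot [-3.1416 -0.      1.2898] t 20.4
[0.44756367 0.35083507 0.27796386] [ 0.13212704 -0.25335107 -4.237177  ] [-0.03903288 -0.05164542 -0.02752204] 0.019882839564145764
```

View pics/w6.png

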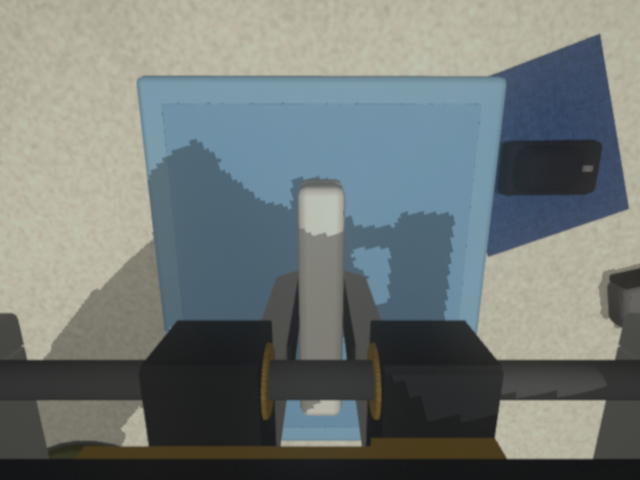

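The held lid is level and square; bar ends at rows about 184 and 413, plate ends about 79 and 441. I'll check its offset along the bar.

Run:
```python
from h import *
c=dict(np.load("w6.npz"));t=np.array([.44756,.35083]);ux=np.array([np.cos(1.29),np.sin(1.29)]);uy=np.array([ux[1],-ux[0]])
for n,uv,z in(("bar",[(320,184),(320,413)],.286),("plate y",[(320,79),(320,441)],.25),("plate x",[(148,150),(496,150)],.25),("bar x",[(300,220),(343,220)],.286)):
  w=proj(c,uv,z)[:,:2];m=w.mean(0)-t;print(n,np.linalg.norm(w[0]-w[1]).round(4),"off along tool x",m@ux,"tool y",m@uy)
```

```text
bar 0.1075 off along tool x 0.0014816374659259613 tool y -0.0005914256153824703
plate y 0.2016 off along tool x -0.0009549113065610594 tool y -0.000649279628347799
plate x 0.1688 off along tool x 0.06784838695778453 tool y 0.00035657439991416615
bar x 0.0176 off along tool x 0.04057225740897953 tool y 3.931184274768608e-05
```

```bash
python3 shift.py '[[0,0,0.01,0,0,0],[0,0,0.015,0,0,0],[0,0,0.015,0,0,0],[0,0,0.01,0,0,0],[0,0,0.006,0,0,0],[0,0,0.002,0,0,0],[0,0,0,0,0,0],[0,0,0,0,0,0]]'
python3 shift.py '[[0,0,0.001,0,0,0],[0,0,0.001,0,0,0],[0,0,0.001,0,0,0],[0,0,0.001,0,0,0],[0,0,0,0,0,0],[0,0,0,0,0,0]]'
```

```text
time_s: 21.2
ee_pos: [0.4477, 0.3512, 0.2205]
eef_rot: [3.141, -0.001, 1.29]
force: [-0.3, 0.4, -2.7]
grip_width: 0.0198
grip_force: 45.0
time_s: 21.8
ee_pos: [0.4475, 0.351, 0.2159]
eef_rot: [-3.142, 0.0, 1.29]
force: [0.2, -0.5, -3.9]
grip_width: 0.02
grip_force: 45.0
```

2 mm below rim entry with no contact force: the plug is in the opening.

```bash
python3 shift.py '[[0,0,0.001,0,0,0],[0,0,0.001,0,0,0],[0,0,0.001,0,0,0],[0,0,0.001,0,0,0],[0,0,0.001,0,0,0],[0,0,0.001,0,0,0],[0,0,0,0,0,0],[0,0,0,0,0,0]]'
python3 shift.py '[[0,0,0.001,0,0,0],[0,0,0.0005,0,0,0],[0,0,0,0,0,0],[0,0,0,0,0,0]]'
```

```text
time_s: 22.6
ee_pos: [0.4475, 0.3511, 0.21]
eef_rot: [-3.142, -0.0, 1.29]
force: [0.2, 0.9, -4.6]
grip_width: 0.0201
grip_force: 45.0
time_s: 23.0
ee_pos: [0.4475, 0.351, 0.2084]
eef_rot: [-3.142, 0.0, 1.29]
force: [0.5, 0.4, -4.3]
grip_width: 0.0194
grip_force: 45.0
```

```bash
python3 shift.py '[[0,0,0.0005,0,0,0],[0,0,0.0005,0,0,0],[0,0,0,0,0,0],[0,0,0,0,0,0]]'
```

```text
time_s: 23.4
ee_pos: [0.4476, 0.3511, 0.2081]
eef_rot: [3.141, -0.001, 1.29]
force: [-3.5, -2.3, 5.6]
grip_width: 0.0195
grip_force: 45.0
```

Contact at the seated height. Release, rise and check.

```bash
python3 shift.py '[[0,0,0,0,0,0],[0,0,0,0,0,0],[0,0,0,0,0,0],[0,0,0,0,0,0],[0,0,0,0,0,0]]' 0.06
python3 shift.py '[[0,0,-0.01,0,0,0],[0,0,-0.02,0,0,0],[0,0,-0.03,0,0,0],[0,0,-0.04,0,0,0],[0,0,-0.04,0,0,0],[0,0,-0.02,0,0,0],[0,0,0,0,0,0],[0,0,0,0,0,0],[0,0,0,0,0,0]]'
python3 - <<'E'
from station import ctrl, eyes, get_obs
import cv2,numpy as np
s=eyes.camera("scene")["pixels"];t=eyes.camera("wrist")["pixels"]
cv2.imwrite("pics/f.png",cv2.convertScaleAbs(np.hstack([cv2.resize(s[190:430,400:640],(400,400)),cv2.resize(t[0:400,120:520],(400,400))]),alpha=1.3))
E
```

```text
time_s: 23.9
ee_pos: [0.4476, 0.3511, 0.2074]
eef_rot: [-3.142, 0.0, 1.29]
force: [0.6, -0.5, 1.0]
grip_width: 0.0565
grip_force: 0.0
time_s: 24.8
ee_pos: [0.4473, 0.3509, 0.3661]
eef_rot: [-3.14, 0.002, 1.29]
force: [0.5, -0.1, -0.3]
grip_width: 0.0599
grip_force: 0.0
```

View pics/f.png

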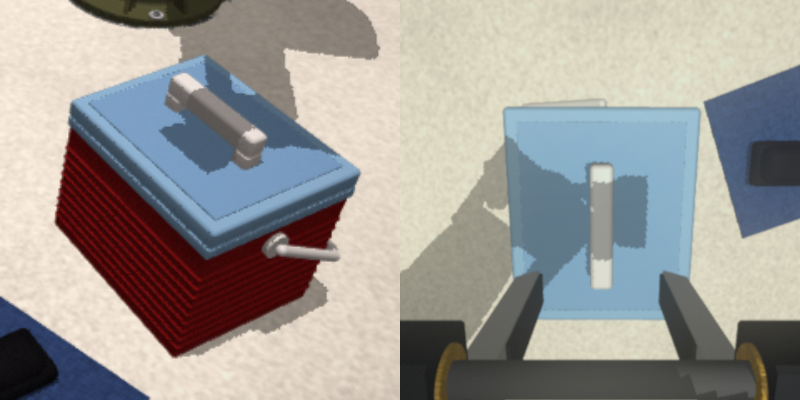

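The lid sits flush, level and square on the rim, and the gripper is clear of it.

```bash
python3 -c "
from station import ctrl, eyes, get_obs
print(ctrl.hand_in())"
```

```text
the job is handed in; nothing more can be done
None
```

I handed the job in at about 25 s: the rack was upright on the carrier's floor, and the final picture showed the lid level and square on the rim; no verdict was printed.

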